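# Load a casting into the indexing drill jig and hold the dial at the third click

## Task

Lift the casting out of the open mould and seat it flat and fully home in the nest on the drill jig's dial while the dial stands at its home click. Then take the red centre knob and turn it clockwise (seen from above) by feel, counting the clicks, to the third click from home, without running on past it, so that the casting stands under the drill bush; finish still gripping the knob, with the roller settled in that notch, so the dial can be locked. Leave everything else on the bench where it is.

Things in the scene. Friction and masses are not known exactly. Their poses are not given: they have to be found in the camera images.
- casting: bright zinc casting, 0.2 kg: base 56 (x) x 40 (y) x 8 mm, on its middle a boss 28 (x) x 24 (y) mm, its top 40 mm above the underside. Thin ribs fall from the boss's x ends: grip the boss across y (24 mm). Origin: centre of the underside, z up. Same after half a turn. Starts with its base sunk in the mould cavity, the boss standing free.
- mould: lower mould half, fixed dark steel block 120 (x) x 90 (y) x 40 mm. The open cavity in its top, 8 mm deep, is 1.5 mm larger all round than the casting's base, whose top is flush with the block. Two guide pins (10 mm thick, 20 mm high) stand at x, y = (-49, -34) and (49, 34) mm. Origin: centre of the underside, z up.
- nest: dark steel block 74 (x) x 58 (y) x 10 mm on the dial's face; its opening 59 x 43 mm (3 mm chamfer) takes the casting's base, casting x along nest x, either way round. Origin: centre of the opening at its floor (the dial's face, 40 mm above the bench), where the seated casting's origin belongs; z up, +y away from the dial's axis, which is 80 mm off. Turns with the dial.
- nest_floor (a point): centre of the nest's opening at its floor, same point and axes as the nest's origin
- index_knob: red centre knob, fixed to the dial: a bar 52 (x) x 18 (y) mm, from 22 to 55 mm above this origin, on a 52 mm round collar (20 to 23 mm). Origin: on the dial's upright axis at the dial's face (40 mm above the bench); x runs along the bar towards the nest. Grip the bar across y, finger tips at least 24 mm above the origin.
- knob_grip (a point): point on the knob's axis 44 mm above the dial's face (84 mm above the bench): TCP height for gripping the bar
- bush (a point): centre of the brass drill bush's lower end, 86 mm above the bench, 80 mm from the dial's axis, 60 degrees clockwise of the home place of the nest; the bush is 24 mm thick and its top 108 mm high. Its steel arm (30 mm wide, top 102 mm) runs outward to a post beyond the dial's rim
- detent (a point): the spring-loaded steel roller at the dial's rim that makes the clicks. Going from notch to notch takes about 0.3 N m on the knob; past the crest midway between two notches the dial snaps on by itself, and from up to 5 degrees off the roller draws a free dial to within 1 degree of the notch bottom
- index_dial (a joint): turn of the dial (scalloped 224 mm aluminium disc, 18 lobes, on a fixed green cast base), rad, growing clockwise seen from above. A click every 20 degrees (0.349 rad): home 0, first 0.349, second 0.698, third 1.047. End stops at -0.15 and 2.3. A fixed red pointer on the base meets a blue dot on the dial at home, a red dot at the third click. Starts at home.
- mould_top: upper half of the mould: dark steel block 120 x 90 x 40 mm lying cavity up, a small rectangular hole in its top; leave alone
- tray: blue open tray 160 x 220 x 35 mm holding two finished castings; leave alone
- done_a: finished casting (black drilled hole in the boss) lying in the blue tray; leave alone
- done_b: the other finished casting in the blue tray; leave alone
- square: engineer's square, stock 75 mm, blade 100 mm; leave alone
- brush: chip brush with a wooden handle; leave alone
- spanner: steel spanner; leave alone
- oil_can: red oil can, 60 mm across, 102 mm high, with a thin brass spout; leave alone
- parallel_0: ground steel parallel bar 120 x 16 x 20 mm; leave alone
- parallel_1: second parallel bar, same size; leave alone
Not all that is in view belongs to the job. What is shaped like the casting but pink is not meant. Leave any white look-alike of the mould alone.

How it is judged:
By the outcome, as a careful person would: the job done as asked, in the order asked, and still so for the second after the job is handed in, while the arm keeps its last pose, push and grip.
It also fails if it takes over 61 s, if anything falls off the work surface, if the arm or the gripper's body presses on something with over 40 N, if the wrist force passes 120 N, or if a joint passes its speed limit or range.

## Robot

A 6-joint arm with a two-finger parallel gripper is mounted at the origin on the work surface. World frame = base frame: x ahead of the robot, y to its left, z up, the work surface at z = 0. Lengths are in m, angles in rad, forces in N, time in s.
With the tool pointing down it reaches from about 0.375 to 0.9 m from the base axis. Payload 3.1 kg.
Tool frame: the origin (TCP) lies between the finger pads, 19 mm behind the fingertips; this is the grasp point; z points along the fingers, y is the line along which they close (so a half turn about z gives the same grasp; the last joint's range is limited). The gripper opens to 87 mm and grips with 3 to 60 N. Pads are 19 mm wide; open, the fingers measure 117 mm over their backs; the gripper's body (75 mm by 190 mm) begins 51 mm behind the grasp point.
Start: joints at [1.069, 0.527, 1.433, -0, 1.181, -0.178], TCP at [0.199, 0.593, 0.241] pointing down, gripper open.
Joint ranges: [-3.08, 3.08], [-0.75, 2.2], [0.22, 2.44], [-1.43, 4.57], [0, 2.65], [-2.85, 2.85]. Speed limits (rad/s): [2.79, 2.79, 3.14, 3.14, 3.14, 3.14].

## Interface

Orientations are given as a unit quaternion [x, y, z, w].
In Python, from rig import robot gives the robot as it stands.
- The arm moves only by the tool jog_arm, never from a script. Its argument "motion" is one flat list of numbers, 7 for each row, row after row: the shift along the tool's x, y, z scaled (see below), then the turn, a rotation vector about the tool's x, y, z scaled (see below), then the gripper's target within -1 to 1 (shut at 1, half-way at 0, fully open at -1). In form: [x, y, z, rx, ry, rz, hand, x, y, z, rx, ry, rz, hand, ...]. A call has 1 to 12 rows; each row shifts and turns the commanded pose from where the row before left it, along the tool's axes as they then stand; what a row does not reach is not made up. The controller multiplies each number of a shift by 4 cm and each number of a turn by 4 degrees. A row lasts 1/8 s, in which the tool goes at most 62.5 mm and 10.7 degrees, less where a joint would pass 70% of its speed; a pose out of reach is approached as far as the arm can. A call with a number of a shift or a turn outside -1 to 1 is refused whole. A call with a gripper value outside its range is refused whole. The fingers move at their own pace and stop on an object; "grip_force" is the grip in N (left out, the last holds). Time passes only in rows, so rows that do not move let the fingers close. It gives the time, the measured TCP pose, the force, the opening and the grip force at its end, in the units of the state.
- robot.get_obs(): the state, without advancing time (a new reading comes with each control period).
- robot.camera(name): name is "scene" or "top" or "wrist"; returns the picture (480x640x3 uint8, blue, green, red); there is no depth.
- robot.calibration(name): a dict with "fx", "fy", "cx", "cy" (pixels), "R" (3x3) and "t" (3): a world point X has camera coordinates R X + t; the wrist camera has in their place "T_tool_cam" (4x4, takes a point from camera to tool coordinates, whose origin is the TCP and whose axes are the flange's). Camera axes: x right, y down, z forward; pixel columns grow to the right and rows downward; lengths in m; the calibration is good to about 2 mm. A picture is of the moment at which its call begins: read the wrist's pose just before it. calibration takes no time and is no camera call.
- robot.hand_in(): hands the job in; it is judged then, once.
The state is a dict: "time": time; "q": joint angles; "joint_velocities": joint speeds; "joint_torque": joint torques, N m; "position": TCP position; "tool_rot": TCP orientation; "ft_force": force on the tool from outside, world axes, zero at the start; "moment": the same for the moment, N m; "grip_width": finger opening in m; "grip_force": force on a finger pad.
Only numpy, scipy, OpenCV 4.12 (cv2) and the standard library are available. Lean on these libraries where they do the work, as an engineer would, in place of code of your own. Each camera call takes 0.05 s, during which the arm holds its last target. There are 200 camera calls.

## Working session

There is one attempt and no reset: what is moved stays moved. The work goes in short steps, Python scripts to look and compute and a tool call to move; the robot and the scene stay as the last step left them, time stands still between calls to the robot, and variables do not carry over. Pictures are saved under pics/ and viewed, at most 11 in all, crops included, and the job is handed in when it is done.

Besides the shell and the picture viewer there is one more tool, called after "Emit:" by a JSON object that holds its "api" and its "payload", one argument or row to a line. jog_arm: Moves the arm, as the interface text tells. Shifts and turns lie within -1 to 1; 1 stands for 4 cm of shift or 4 degrees of turn. Its arguments: {"type":"object","properties":{"motion":{"type":"array","items":{"type":"number"}},"grip_force":{"type":"number"}},"required":["motion"]}

```bash
mkdir -p pics; ls; python3 - <<'E'
from rig import robot
import cv2
for n in("scene","top"):
    cv2.imwrite(f"pics/{n}0.png",robot.camera(n)); c=robot.calibration(n);print({k:(v.tolist() if hasattr(v,'tolist') else v) for k,v in c.items()})
print(robot.calibration("wrist")); print(robot.get_obs())
E
```

```text
pics
{'fx': 484.3374498622547, 'fy': 484.3374498622547, 'cx': 332.173129850699, 'cy': 242.852868655843, 'R': [[-0.7874734100884311, 0.6163481593283046, -0.0007582191692839131], [0.3891142668533258, 0.4961946520133685, -0.7761320471701519], [-0.4779913343721793, -0.6114783837601645, -0.6305699568320398]], 't': [0.3972692861454389, -0.1113418033706222, 1.502194667023787]}
{'fx': 484.97852922636923, 'fy': 484.97852922636923, 'cx': 316.6538379257919, 'cy': 240.3211076041419, 'R': [[0.0037200866425580095, -0.9999928330178041, -0.0007034688323860953], [-0.9821718642708535, -0.0035215711609108144, -0.187952194909437], [0.18794837054384966, 0.0013901257442831942, -0.9821779256124255]], 't': [-0.04515465881619297, 0.479349604958264, 1.186076766138265]}
{'fx': 387.27559676722984, 'fy': 387.27559676722984, 'cx': 310.21268757540565, 'cy': 234.3385603509458, 'T_tool_cam': array([[ 4.16728797e-04, -9.62799343e-01, -2.70217047e-01,
         7.46361752e-02],
       [ 9.99999877e-01,  3.28888590e-04,  3.70350533e-04,
         6.44259912e-04],
       [-2.67701946e-04, -2.70217168e-01,  9.62799361e-01,
        -1.44178347e-01],
       [ 0.00000000e+00,  0.00000000e+00,  0.00000000e+00,
         1.00000000e+00]])}
{'time': 0.1, 'q': array([ 1.06852298e+00,  5.28409579e-01,  1.43377560e+00, -2.61941441e-05,
        1.18140080e+00, -1.78492953e-01]), 'joint_velocities': array([-0.00107341, -0.0030931 , -0.00105264, -0.00024387, -0.00164401,
        0.00017786]), 'joint_torque': array([-1.39234503e-04, -4.40985310e+01, -1.77148372e+01,  6.34444971e-02,
        5.33520570e-02, -1.88569339e-05]), 'position': array([0.19851339, 0.59197482, 0.24034665]), 'tool_rot': array([ 1.61178977e-01,  9.86924690e-01, -9.43524993e-04, -3.21317564e-04]), 'ft_force': array([ 0.71662208,  0.4129317 , -0.3683945 ]), 'moment': array([-0.01681544,  0.02005109, -0.01146408]), 'grip_force': 0.0, 'grip_width': 0.08709126425150936}
```

View pics/top0.png

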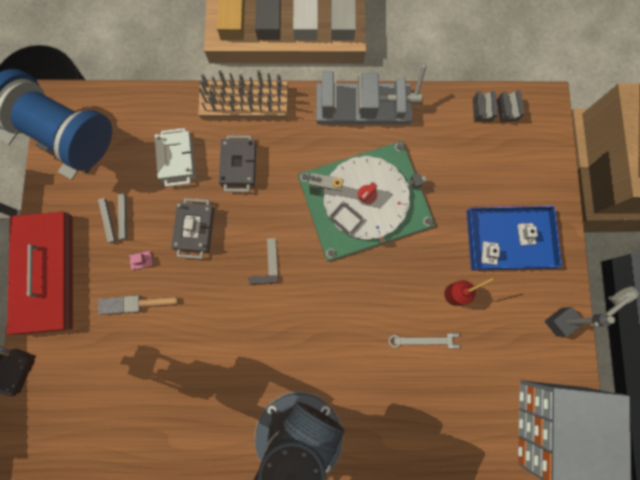

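View pics/scene0.png

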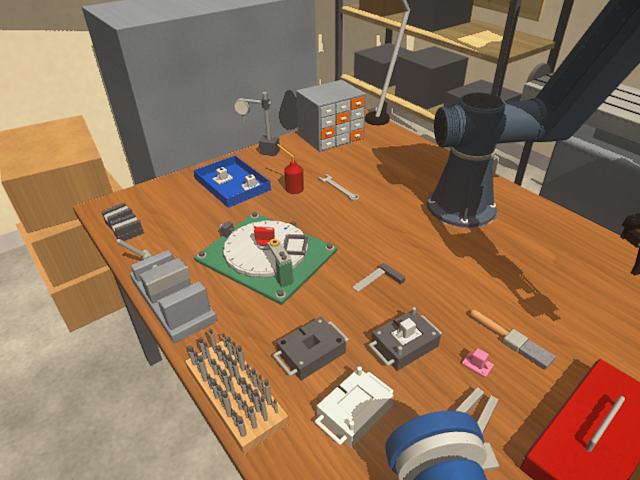

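Top view: casting about (191,226) in the dark mould, nest (347,219), knob (368,194), bush (338,183). The pink decoy is at (140,260), the white mould at (175,157).

```bash
cat > h.py <<'E'
import numpy as np, cv2
from rig import robot
from scipy.spatial.transform import Rotation as Ro
def cam(n,o=None):
    c=robot.calibration(n); K=np.array([[c['fx'],0,c['cx']],[0,c['fy'],c['cy']],[0,0,1]])
    if n!='wrist': return K,np.array(c['R']),np.array(c['t'])
    o=o or robot.get_obs(); T=np.eye(4);T[:3,:3]=Ro.from_quat(o['tool_rot']).as_matrix();T[:3,3]=o['position']
    W=np.linalg.inv(T@c['T_tool_cam']); return K,W[:3,:3],W[:3,3]
def ray(C,uv,z):
    K,R,t=C; d=R.T@np.linalg.inv(K)@np.array([*uv,1.]); o=-R.T@t
    return o+d*(z-o[2])/d[2]
def proj(C,X):
    K,R,t=C; p=K@(R@np.asarray(X)+t); return p[:2]/p[2]
def st():
    o=robot.get_obs(); m=Ro.from_quat(o['tool_rot']).as_matrix()
    print('t',round(o['time'],2),'p',o['position'].round(4),'yaw tool x',np.degrees(np.arctan2(m[1,0],m[0,0])).round(2),'tool y',np.degrees(np.arctan2(m[1,1],m[0,1])).round(2),'z',m[:,2].round(3),'F',o['ft_force'].round(1),'w',round(o['grip_width'],4),'gf',o['grip_force']); return o
def togo(p,ytool=None):
    """row units to go to p with tool-y at angle ytool (deg, mod 180)"""
    o=robot.get_obs(); M=Ro.from_quat(o['tool_rot']); m=M.as_matrix()
    d=m.T@(np.array(p)-o['position']); print('shift total units',(d/.04).round(3))
    if ytool is not None:
        a=np.radians(ytool); y=np.array([np.cos(a),np.sin(a),0])
        if y@m[:,1]<0: y=-y
        z=np.array([0,0,-1.]); T=np.c_[np.cross(y,z),y,z]
        print('rotvec deg/4',(np.degrees((M.inv()*Ro.from_matrix(T)).as_rotvec())/4).round(3), 'q6',o['q'][5])
E
python3 - <<'E'
from h import *
st();C=cam('top')
for n,uv,z in [('cast',(191,224),.072),('mould',(193,228),.04),('nest',(347,219),.05),('knob',(368,194),.095),('bush',(338,183),.108),('oil',(460,292),.1)]: print(n,ray(C,uv,z).round(3))
E
```

```text
t 0.1 p [0.1985 0.592  0.2403] yaw tool x 161.45 tool y 71.45 z [-0.001 -0.002 -1.   ] F [ 0.7  0.4 -0.4] w 0.0871 gf 0.0
cast [0.515 0.271 0.072]
mould [0.512 0.274 0.04 ]
nest [ 0.534 -0.121  0.05 ]
knob [ 0.587 -0.17   0.095]
bush [ 0.612 -0.096  0.108]
oil [ 0.345 -0.385  0.1  ]
```

```bash
python3 - <<'E'
from h import *
togo([.513,.272,.22],90)
E
```

```text
shift total units [-9.999 -5.081  0.515]
rotvec deg/4 [-0.027 -0.009 -4.638] q6 -0.1784929526371368
```

Emit:
{"api": "jog_arm", "payload": {
  "motion": [-1,-0.5,0.05,0,0,0,-1,-1,-0.5,0.05,0,0,0,-1,-1,-0.5,0.05,0,0,0,-1,-1,-0.5,0.05,0,0,0,-1,-1,-0.5,0.05,0,0,0,-1,-1,-0.5,0.05,0,0,0,-1,-1,-0.5,0.05,0,0,0,-1,-1,-0.5,0.05,0,0,0,-1,-1,-0.5,0.05,0,0,0,-1,-1,-0.5,0.05,0,0,0,-1]
}}

```text
time: 1.35
position: [0.5151, 0.2744, 0.2208]
tool_rot: [0.161, 0.987, -0.0, -0.0]
ft_force: [-0.9, 0.7, -0.8]
grip_width: 0.0872
grip_force: 0.0
```

Emit:
{"api": "jog_arm", "payload": {
  "motion": [0,0,0,0,0,-1,-1,0,0,0,0,0,-1,-1,0,0,0,0,0,-1,-1,0,0,0,0,0,-1,-1,0,0,0,0,0,-0.6,-1,0,0,0,0,0,0,-1,0,0,0,0,0,0,-1]
}}

```text
time: 2.22
position: [0.5142, 0.2756, 0.221]
tool_rot: [0.002, 1.0, -0.0, -0.0]
ft_force: [0.6, -0.2, 0.2]
grip_width: 0.087
grip_force: 0.0
```

```bash
python3 - <<'E'
from h import *
o=st(); im=robot.camera('wrist'); cv2.imwrite('pics/w1.png',im); np.save('o1.npy',o,allow_pickle=True)
print(proj(cam('wrist',o),[.515,.271,.072]))
E
```

```text
t 2.23 p [0.5142 0.2756 0.221 ] yaw tool x 179.81 tool y 89.81 z [-0. -0. -1.] F [ 0.6 -0.2  0.2] w 0.087 gf 0.0
[303.16496574 225.62373049]
```

View pics/w1.png

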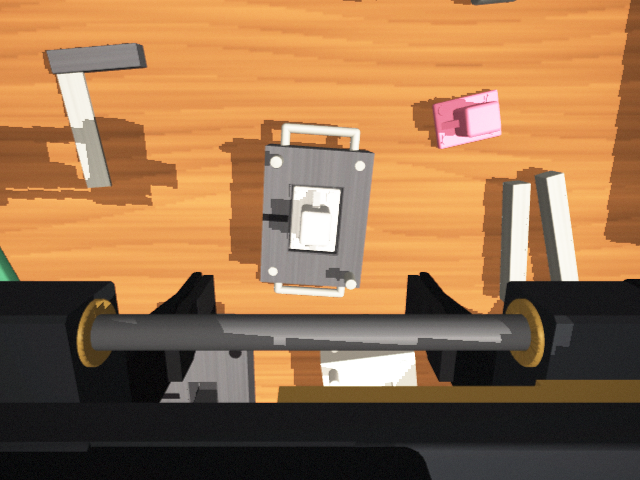

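Wrist view: casting base is about (289–342, 184–252) in the mould, boss about (316,225), rotated a few degrees.

```bash
python3 - <<'E'
from h import *
o=np.load('o1.npy',allow_pickle=True).item(); im=cv2.imread('pics/w1.png'); C=cam('wrist',o)
h=cv2.cvtColor(im,cv2.COLOR_BGR2HSV); m=((h[...,1]<60)&(h[...,2]>110)).astype(np.uint8)
m[:175]=0;m[262:]=0;m[:,:275]=0;m[:,355:]=0
cs=cv2.findContours(m,0,2)[0]; c=max(cs,key=cv2.contourArea)
P=np.array([ray(C,p,.04)[:2] for p in c[:,0]],np.float32)
r=cv2.minAreaRect(P*1000);print('base rect mm',r,cv2.boxPoints(r))
b=((h[...,1]<60)&(h[...,2]>200)).astype(np.uint8)
crop=im[170:270,260:380]; cv2.imwrite('pics/c1.png',cv2.resize(crop,None,fx=6,fy=6,interpolation=0)[:600,:800])
togo([*np.array(r[0])/1000,.06],90)
E
```

```text
base rect mm ((517.6109008789062, 280.3155517578125), (70.25619506835938, 76.15801239013672), 89.83509826660156) [[479.43094 245.29718]
 [555.5887  245.078  ]
 [555.7909  315.33392]
 [479.63312 315.5531 ]]
shift total units [-0.084  0.119  4.027]
rotvec deg/4 [-0.002 -0.005 -0.044] q6 -1.267134109413315
```

View pics/c1.png

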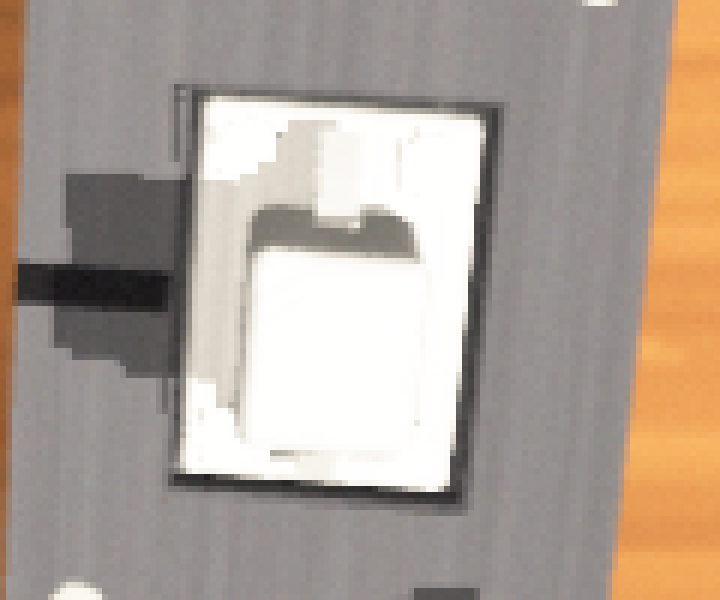

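The crop shows the base corners at (200,95), (488,112), (455,490), (178,474), and the boss top at (252,247), (425,258), (410,458), (240,445).

```bash
python3 - <<'E'
from h import *
o=np.load('o1.npy',allow_pickle=True).item(); C=cam('wrist',o)
def quad(q,z):
    w=np.array([ray(C,(260+u/6-.4,170+v/6-.4),z)[:2] for u,v in q])
    l=lambda i,j:(w[i]-w[j]); a=lambda v:np.degrees(np.arctan2(v[1],v[0]))
    print(w.mean(0).round(4),[np.linalg.norm(l(i,(i+1)%4)).round(4) for i in range(4)],'long',a(l(0,3)),a(l(1,2)),'short',a(l(0,1)),a(l(3,2))); return w.mean(0)
b=quad([(200,95),(488,112),(455,490),(178,474)],.04)
t=quad([(252,247),(425,258),(410,458),(240,445)],.072)
togo([*b,.06],84);togo([*b,.06],86)
E
```

```text
[0.5174 0.2803] [np.float64(0.0406), np.float64(0.056), np.float64(0.0408), np.float64(0.056)] long 175.83717954543727 176.09092252659389 short -93.55495678259526 -93.63644878250237
[0.5173 0.2802] [np.float64(0.0224), np.float64(0.0271), np.float64(0.0225), np.float64(0.0267)] long 176.097091295005 176.444561545504 short -93.88064331960112 -94.73918850159176
shift total units [-0.079  0.118  4.027]
rotvec deg/4 [-0.002 -0.005  1.456] q6 -1.267134109413315
shift total units [-0.079  0.118  4.027]
rotvec deg/4 [-0.002 -0.005  0.956] q6 -1.267134109413315
```

Emit:
{"api": "jog_arm", "payload": {
  "motion": [-0.08,0.12,0,0,0,0,-1,0,0,0,0,0,0.95,-1,0,0,1,0,0,0,-1,0,0,1,0,0,0,-1,0,0,1,0,0,0,-1,0,0,0.45,0,0,0,-1,0,0,0.45,0,0,0,-1,0,0,0,0,0,0,-1,0,0,0,0,0,0,-1],
  "grip_force": 40
}}

```text
time: 3.4
position: [0.5185, 0.2808, 0.0662]
tool_rot: [0.034, 0.999, 0.0, 0.001]
ft_force: [0.5, -0.5, 0.3]
grip_width: 0.0867
grip_force: 0.0
```

Emit:
{"api": "jog_arm", "payload": {
  "motion": [0,0,0,0,0,0,1,0,0,0,0,0,0,1,0,0,0,0,0,0,1,0,0,0,0,0,0,1,0,0,0,0,0,0,1,0,0,0,0,0,0,1,0,0,0,0,0,0,1,0,0,0,0,0,0,1]
}}

```text
time: 4.4
position: [0.5176, 0.2803, 0.0652]
tool_rot: [0.034, 0.999, -0.0, -0.0]
ft_force: [-0.2, 0.1, 0.4]
grip_width: 0.0232
grip_force: 40.0
```

Emit:
{"api": "jog_arm", "payload": {
  "motion": [0,0,-0.25,0,0,0,1,0,0,-0.25,0,0,0,1,0,0,-0.5,0,0,0,1,0,0,-1,0,0,0,1,0,0,-1,0,0,0,1,0,0,-1,0,0,0,1,0,0,0,0,0,0,1]
}}

```text
time: 5.28
position: [0.5198, 0.2813, 0.2295]
tool_rot: [0.034, 0.999, 0.002, 0.004]
ft_force: [-0.6, 0.1, -2.9]
grip_width: 0.0238
grip_force: 40.0
```

```bash
python3 - <<'E'
from h import *
st();togo([.534,-.121,.22],137)
E
```

```text
t 5.28 p [0.5198 0.2813 0.2295] yaw tool x 176.05 tool y 86.06 z [ 0.009  0.003 -1.   ] F [-0.6  0.1 -2.9] w 0.0238 gf 39.99998839572072
shift total units [ -1.045 -10.009   0.211]
rotvec deg/4 [-8.0000e-03  1.3500e-01 -1.2736e+01] q6 -1.1949697286877692
```

Emit:
{"api": "jog_arm", "payload": {
  "motion": [-0.17,-0.92,0,0,0,0,1,-0.17,-0.92,0,0,0,0,1,-0.17,-0.92,0,0,0,0,1,-0.17,-0.92,0,0,0,0,1,-0.17,-0.92,0,0,0,0,1,-0.17,-0.92,0,0,0,0,1,-0.17,-0.92,0,0,0,0,1,-0.17,-0.92,0,0,0,0,1,-0.17,-0.92,0,0,0,0,1,-0.17,-0.92,0,0,0,0,1]
}}

```text
time: 6.52
position: [0.559, -0.0922, 0.2237]
tool_rot: [0.035, 0.999, 0.001, -0.001]
ft_force: [-0.1, 0.4, -2.0]
grip_width: 0.0237
grip_force: 40.0
```

Emit:
{"api": "jog_arm", "payload": {
  "motion": [0,0,0,0,0,-1,1,0,0,0,0,0,-1,1,0,0,0,0,0,-1,1,0,0,0,0,0,-1,1,0,0,0,0,0,-1,1,0,0,0,0,0,-1,1,0,0,0,0,0,-1,1,0,0,0,0,0,-1,1,0,0,0,0,0,-1,1,0,0,0,0,0,-1,1,0,0,0,0,0,-1,1,0,0,0,0,0,-1,1]
}}

```text
time: 8.02
position: [0.5589, -0.0909, 0.2236]
tool_rot: [-0.376, 0.927, 0.001, -0.001]
ft_force: [1.4, -1.0, -2.0]
grip_width: 0.0235
grip_force: 40.0
```

Emit:
{"api": "jog_arm", "payload": {
  "motion": [0,0,0,0,0,-0.7,1,0,0,0,0,0,0,1,0,0,0,0,0,0,1]
}}

```text
time: 8.4
position: [0.5595, -0.0912, 0.2245]
tool_rot: [-0.397, 0.918, 0.001, -0.001]
ft_force: [0.3, -0.5, -2.1]
grip_width: 0.0238
grip_force: 40.0
```

```bash
python3 - <<'E'
from h import *
o=st(); im=robot.camera('wrist'); cv2.imwrite('pics/w2.png',im); np.save('o2.npy',o,allow_pickle=True)
C=cam('wrist',o); print(proj(C,[.534,-.121,.05]),proj(C,[.587,-.17,.095]))
E
```

```text
t 8.4 p [ 0.5595 -0.0912  0.2245] yaw tool x -133.19 tool y 136.81 z [-0.002  0.001 -1.   ] F [ 0.3 -0.5 -2.1] w 0.0238 gf 40.000006556510925
[306.49869854 169.49274561] [203.55642643 177.19026504]
```

View pics/w2.png

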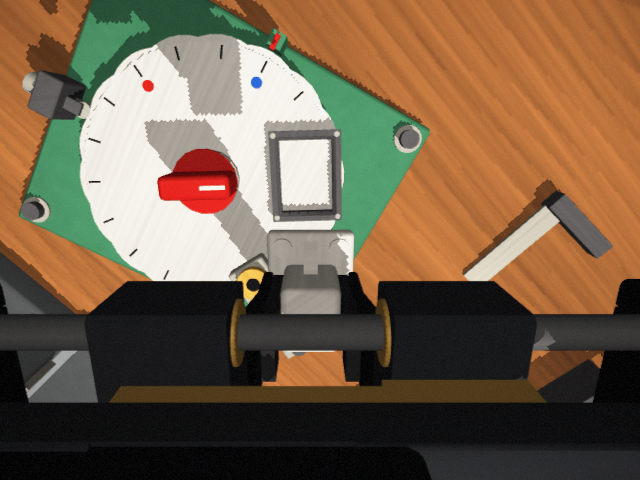

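Wrist view: nest at about (270–341, 130–220), knob bar at about (159–237, 175–201), bush (252,283), with the held casting in front at (268–353, 231+).

```bash
python3 - <<'E'
import cv2
im=cv2.imread('pics/w2.png'); cv2.imwrite('pics/c2.png',cv2.resize(im[120:270,150:360],None,fx=3.8,fy=3.8,interpolation=cv2.INTER_CUBIC))
E
```

```text
(no output)
```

View pics/c2.png

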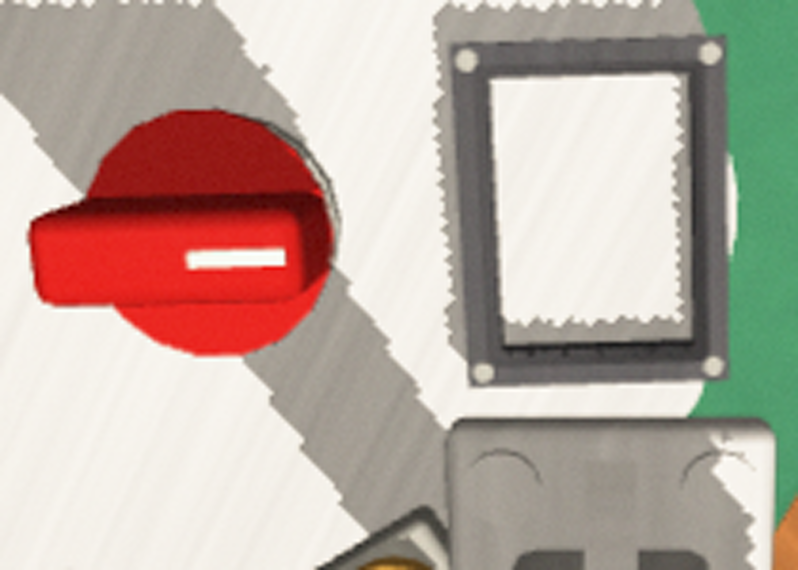

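```bash
python3 - <<'E'
from h import *
o=np.load('o2.npy',allow_pickle=True).item(); C=cam('wrist',o)
def quad(q,z):
    w=np.array([ray(C,(150+u/3.8-.37,120+v/3.8-.37),z)[:2] for u,v in q])
    l=lambda i,j:(w[i]-w[j]); a=lambda v:np.degrees(np.arctan2(v[1],v[0])).round(1)
    print(w.mean(0).round(4),[np.linalg.norm(l(i,(i+1)%len(w))).round(4) for i in range(len(w))],'x',a(l(0,3)),a(l(1,2)),'y',a(l(1,0)),a(l(2,3))); return w.mean(0)
s=quad([(467,60),(711,53),(714,367),(483,373)],.05)
n=quad([(451,44),(725,36),(728,378),(469,386)],.05)
k=quad([(32,222),(303,210),(304,298),(42,305)],.095)
d=n-k; print('axis->nest',np.linalg.norm(d),np.degrees(np.arctan2(d[1],d[0])))
for z in(.1915,.1995):
  p=[ray(C,(150+u/3.8-.37,120+v/3.8-.37),z) for u,v in((448,422),(775,420))]
  d=p[1]-p[0];m=(p[0]+p[1])/2; print('cast front',np.linalg.norm(d),np.degrees(np.arctan2(d[1],d[0])), (Ro.from_quat(o['tool_rot']).as_matrix().T@(m-o['position'])).round(4))
togo([*n,.1],138.5)
E
```

```text
[ 0.5385 -0.1169] [np.float64(0.0512), np.float64(0.0675), np.float64(0.0513), np.float64(0.0674)] x -131.7 -131.5 y 138.4 138.3
[ 0.5384 -0.1172] [np.float64(0.0573), np.float64(0.0735), np.float64(0.0577), np.float64(0.0736)] x -131.7 -131.4 y 138.4 138.6
[ 0.5973 -0.1693] [np.float64(0.0504), np.float64(0.0165), np.float64(0.0494), np.float64(0.0156)] x -132.3 -135.7 y 139.3 138.4
axis->nest 0.07864477610891658 138.4969907461455
cast front 0.0407753354555052 137.16911483560486 [0.0258 0.0011 0.033 ]
cast front 0.038934485334916724 137.16911483560492 [0.028  0.0011 0.025 ]
shift total units [ 0.837 -0.06   3.117]
rotvec deg/4 [ 0.016 -0.006 -0.422] q6 -2.746450318589842
```

q6 would end too close to its limit, so I'll flip half a turn (the casting is symmetric). A second look from that side also cancels the camera bias.

Emit:
{"api": "jog_arm", "payload": {
  "motion": [0,0,0,0,0,1,1,0,0,0,0,0,1,1,0,0,0,0,0,1,1,0,0,0,0,0,1,1,0,0,0,0,0,1,1,0,0,0,0,0,1,1,0,0,0,0,0,1,1,0,0,0,0,0,1,1,0,0,0,0,0,1,1,0,0,0,0,0,1,1,0,0,0,0,0,1,1,0,0,0,0,0,1,1]
}}

```text
time: 9.95
position: [0.56, -0.0913, 0.2251]
tool_rot: [0.011, 1.0, 0.0, -0.0]
ft_force: [0.1, -0.3, -1.5]
grip_width: 0.0234
grip_force: 40.0
```

Emit:
{"api": "jog_arm", "payload": {
  "motion": [0,0,0,0,0,1,1,0,0,0,0,0,1,1,0,0,0,0,0,1,1,0,0,0,0,0,1,1,0,0,0,0,0,1,1,0,0,0,0,0,1,1,0,0,0,0,0,1,1,0,0,0,0,0,1,1,0,0,0,0,0,1,1,0,0,0,0,0,1,1,0,0,0,0,0,1,1,0,0,0,0,0,1,1]
}}

```text
time: 11.45
position: [0.56, -0.0913, 0.2251]
tool_rot: [0.417, 0.909, 0.0, -0.0]
ft_force: [0.4, 1.1, -1.9]
grip_width: 0.0236
grip_force: 40.0
```

Emit:
{"api": "jog_arm", "payload": {
  "motion": [0,0,0,0,0,1,1,0,0,0,0,0,1,1,0,0,0,0,0,1,1,0,0,0,0,0,1,1,0,0,0,0,0,1,1,0,0,0,0,0,1,1,0,0,0,0,0,1,1,0,0,0,0,0,1,1,0,0,0,0,0,1,1,0,0,0,0,0,1,1,0,0,0,0,0,1,1,0,0,0,0,0,1,1]
}}

```text
time: 12.95
position: [0.56, -0.0913, 0.2251]
tool_rot: [0.751, 0.661, -0.0, -0.0]
ft_force: [0.8, -0.7, -2.2]
grip_width: 0.024
grip_force: 40.0
```

Emit:
{"api": "jog_arm", "payload": {
  "motion": [0,0,0,0,0,1,1,0,0,0,0,0,1,1,0,0,0,0,0,1,1,0,0,0,0,0,1,1,0,0,0,0,0,1,1,0,0,0,0,0,1,1,0,0,0,0,0,1,1,0,0,0,0,0,1,1,0,0,0,0,0,0.7,1,-0.9,0,0,0,0,0,1,-0.9,0,0,0,0,0,1,0,0,0,0,0,0,1]
}}

```text
time: 14.45
position: [0.5105, -0.1461, 0.2251]
tool_rot: [0.914, 0.406, -0.001, -0.0]
ft_force: [0.8, -0.6, -1.9]
grip_width: 0.0238
grip_force: 40.0
```

```bash
python3 - <<'E'
from h import *
st();togo([.511,-.147,.2245],138.4)
E
```

```text
t 14.45 p [ 0.5105 -0.1461  0.2251] yaw tool x 47.86 tool y -42.14 z [-0.001  0.    -1.   ] F [ 0.8 -0.6 -1.9] w 0.0238 gf 39.99959031119943
shift total units [-0.008  0.024  0.015]
rotvec deg/4 [-0.015  0.01  -0.135] q6 0.24658900830684885
```

```bash
python3 - <<'E'
from h import *
o=st(); im=robot.camera('wrist'); cv2.imwrite('pics/w3.png',im); np.save('o3.npy',o,allow_pickle=True)
C=cam('wrist',o); print(proj(C,[.5384,-.1172,.05]),proj(C,[.597,-.169,.095]))
cv2.imwrite('pics/c3.png',cv2.resize(im[100:250,240:450],None,fx=3.8,fy=3.8,interpolation=cv2.INTER_CUBIC))
E
```

```text
t 14.45 p [ 0.5105 -0.1461  0.2251] yaw tool x 47.86 tool y -42.14 z [-0.001  0.    -1.   ] F [ 0.8 -0.6 -1.9] w 0.0238 gf 39.99959031119943
[313.12499086 168.91723873] [424.49586334 174.56696971]
```

View pics/c3.png

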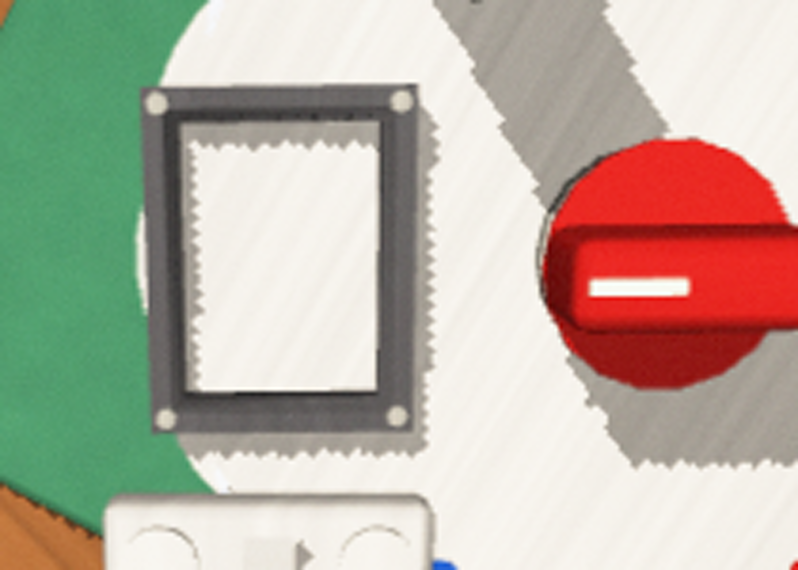

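The crop shows the nest outer corners at (140,89), (417,85), (413,431), (154,433) and the held casting's front edge from (105,497) to (432,497).

```bash
python3 - <<'E'
from h import *
res={}
def run(f,off,qs,mark,front):
    o=np.load(f,allow_pickle=True).item(); C=cam('wrist',o); M=Ro.from_quat(o['tool_rot']).as_matrix()
    W=lambda p,z: ray(C,(off[0]+p[0]/3.8-.37,off[1]+p[1]/3.8-.37),z)
    a=lambda v:np.degrees(np.arctan2(v[1],v[0]))%180
    for q in qs:
        w=np.array([W(p,.05) for p in q]); print('nest',w.mean(0).round(4),'y',a(w[1]-w[0]).round(2),a(w[2]-w[3]).round(2),'x',a(w[3]-w[0]).round(2),a(w[2]-w[1]).round(2))
    m=[W(p,.095) for p in mark]; print('mark',np.mean(m,0).round(4),a(m[1]-m[0]).round(2))
    p=[W(p,o['position'][2]-.029) for p in front]; print('front',a(p[1]-p[0]).round(2),(M.T@(np.mean(p,0)-o['position'])).round(4), 'tooly',a(M[:,1]).round(2))
run('o2.npy',(150,120),[[(467,60),(711,53),(714,367),(483,373)],[(451,44),(725,36),(728,378),(469,386)]],[(186,260),(285,257)],[(448,422),(775,420)])
run('o3.npy',(240,100),[[(156,104),(401,101),(397,417),(166,419)],[(140,89),(417,85),(413,431),(154,433)]],[(590,288),(690,288)],[(105,497),(432,497)])
E
```

```text
nest [ 0.5393 -0.1188  0.05  ] y 138.42 138.33 x 48.35 48.45
nest [ 0.5392 -0.1191  0.05  ] y 138.44 138.63 x 48.28 48.55
mark [ 0.5891 -0.1629  0.095 ] 138.56
front 137.17 [ 0.0276 -0.0008  0.029 ] tooly 136.81
nest [ 0.5383 -0.1175  0.05  ] y 138.56 138.4 x 48.59 48.53
nest [ 0.5384 -0.1177  0.05  ] y 138.68 138.35 x 48.96 48.76
mark [ 0.588  -0.1617  0.095 ] 137.89
front 137.9 [ 0.0276 -0.0009  0.029 ] tooly 137.86
```

```bash
python3 - <<'E'
from h import *
print(robot.calibration('wrist')['T_tool_cam'][:3,3]); togo([.5388,-.1182,.095],138.4)
E
```

```text
[ 0.07419638 -0.00093386 -0.14417711]
shift total units [0.961 0.049 3.257]
rotvec deg/4 [-0.002 -0.006 -0.124] q6 0.24694589556762137
```

Emit:
{"api": "jog_arm", "payload": {
  "motion": [0.96,0.05,0,0,0,0,1,0,0,0,0,0,-0.13,1,0,0,1,0,0,0,1,0,0,1,0,0,0,1,0,0,0.6,0,0,0,1,0,0,0.6,0,0,0,1,0,0,0,0,0,0,1,0,0,0,0,0,0,1]
}}

```text
time: 15.5
position: [0.5398, -0.1178, 0.0979]
tool_rot: [0.911, 0.411, 0.0, 0.0]
ft_force: [1.1, -0.0, -1.4]
grip_width: 0.0236
grip_force: 40.0
```

```bash
python3 - <<'E'
from h import *
o=st();togo([.5388,-.1182,.073],138.4)
o=robot.get_obs(); im=robot.camera('wrist'); cv2.imwrite('pics/c4.png',im[130:430,120:520])
E
```

```text
t 15.5 p [ 0.5398 -0.1178  0.0979] yaw tool x 48.59 tool y -41.41 z [ 0.001 -0.    -1.   ] F [ 1.1 -0.  -1.4] w 0.0236 gf 40.0000917725265
shift total units [-0.024 -0.012  0.622]
rotvec deg/4 [ 0.017 -0.005  0.048] q6 0.30559531275809193
```

View pics/c4.png

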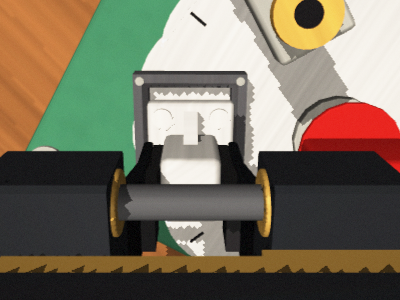

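The casting is over the nest: nest spans columns 133–247, casting 148–234, so it is centred sideways. Descending slowly.

Emit:
{"api": "jog_arm", "payload": {
  "motion": [-0.02,-0.01,0.1,0,0,0.04,1,0,0,0.1,0,0,0,1,0,0,0.1,0,0,0,1,0,0,0.1,0,0,0,1,0,0,0.1,0,0,0,1,0,0,0,0,0,0,1,0,0,0,0,0,0,1]
}}

```text
time: 16.42
position: [0.5383, -0.1181, 0.0772]
tool_rot: [0.912, 0.41, -0.0, -0.0]
ft_force: [-0.3, -0.5, -1.7]
grip_width: 0.0235
grip_force: 40.0
```

```bash
python3 - <<'E'
from h import *
o=st();togo([.5388,-.1182,.073],138.4)
E
```

```text
t 16.43 p [ 0.5383 -0.1181  0.0772] yaw tool x 48.41 tool y -41.59 z [-0.  0. -1.] F [-0.3 -0.5 -1.7] w 0.0235 gf 39.99997501261532
shift total units [0.005 0.011 0.105]
rotvec deg/4 [-0.    -0.     0.002] q6 0.30722223943349825
```

Emit:
{"api": "jog_arm", "payload": {
  "motion": [0,0,0.05,0,0,0,1,0,0,0.04,0,0,0,1,0,0,0.03,0,0,0,1,0,0,0,0,0,0,1]
}}

```text
time: 16.92
position: [0.5383, -0.1181, 0.0731]
tool_rot: [0.912, 0.41, 0.0, 0.0]
ft_force: [-1.6, 0.6, 5.0]
grip_width: 0.024
grip_force: 40.0
```

Emit:
{"api": "jog_arm", "payload": {
  "motion": [0,0,0,0,0,0,0.1,0,0,0,0,0,0,0.1,0,0,0,0,0,0,0.1,0,0,-0.25,0,0,0,0.1,0,0,-0.75,0,0,0,0.1,0,0,-1,0,0,0,0.1,0,0,-0.7,0,0,0,-1,0,0,0,0,0,0,-1]
}}

```text
time: 17.92
position: [0.5399, -0.1187, 0.1833]
tool_rot: [0.912, 0.41, 0.002, 0.002]
ft_force: [-0.2, -0.4, 0.1]
grip_width: 0.0522
grip_force: 0.0
```

```bash
python3 - <<'E'
from h import *
o=st();togo([.5987,-.1712,.175],48.5)
im=robot.camera('wrist'); np.save('o5.npy',o,allow_pickle=True); cv2.imwrite('pics/w5.png',im)
E
```

```text
t 17.93 p [ 0.5399 -0.1187  0.1833] yaw tool x 48.41 tool y -41.59 z [ 0.006 -0.003 -1.   ] F [-0.2 -0.4  0.1] w 0.0522 gf 0.0
shift total units [-0.007  1.969  0.219]
rotvec deg/4 [ 0.047 -0.091 22.477] q6 0.30730976577474334
```

View pics/w5.png

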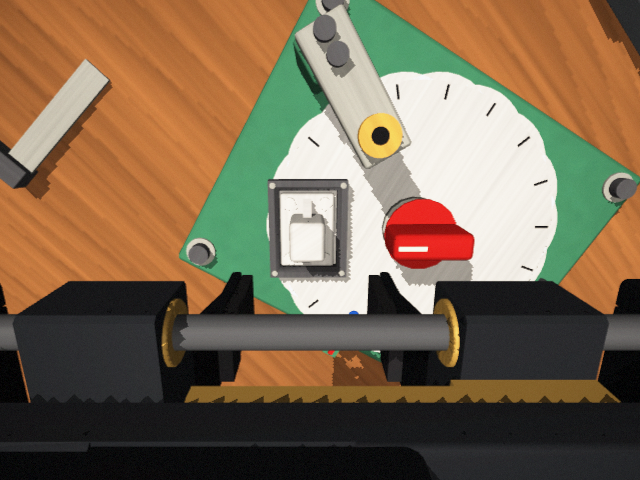

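The casting sits flat in the nest at (308,230); the knob is at (430,240). Now over to the knob and a turn of -90°.

Emit:
{"api": "jog_arm", "payload": {
  "motion": [0,0.98,0.1,0,0,0,-1,0,0.98,0.1,0,0,0,-1,0,0,0,0,0,-1,-1,0,0,0,0,0,-1,-1,0,0,0,0,0,-1,-1,0,0,0,0,0,-1,-1,0,0,0,0,0,-1,-1,0,0,0,0,0,-1,-1,0,0,0,0,0,-1,-1,0,0,0,0,0,-1,-1,0,0,0,0,0,-1,-1,0,0,0,0,0,-1,-1]
}}

```text
time: 19.48
position: [0.5958, -0.1696, 0.1705]
tool_rot: [0.716, 0.698, -0.001, -0.002]
ft_force: [-0.2, -0.5, -0.5]
grip_width: 0.0869
grip_force: 0.0
```

Emit:
{"api": "jog_arm", "payload": {
  "motion": [0,0,0,0,0,-1,-1,0,0,0,0,0,-1,-1,0,0,0,0,0,-1,-1,0,0,0,0,0,-1,-1,0,0,0,0,0,-1,-1,0,0,0,0,0,-1,-1,0,0,0,0,0,-1,-1,0,0,0,0,0,-1,-1,0,0,0,0,0,-1,-1,0,0,0,0,0,-1,-1,0,0,0,0,0,-1,-1,0,0,0,0,0,-1,-1]
}}

```text
time: 20.98
position: [0.5958, -0.1696, 0.1705]
tool_rot: [0.37, 0.929, 0.0, -0.002]
ft_force: [-0.4, 1.2, -0.4]
grip_width: 0.0868
grip_force: 0.0
```

Emit:
{"api": "jog_arm", "payload": {
  "motion": [0,0,0,0,0,-0.5,-1,0,0,0,0,0,0,-1,0,0,0,0,0,0,-1]
}}

```text
time: 21.35
position: [0.5967, -0.17, 0.172]
tool_rot: [0.355, 0.935, 0.0, -0.0]
ft_force: [0.4, 0.2, 0.9]
grip_width: 0.0869
grip_force: 0.0
```

```bash
python3 - <<'E'
from h import *
o=st();togo([.5987,-.1712,.084],48.5)
im=robot.camera('wrist'); np.save('o6.npy',o,allow_pickle=True); cv2.imwrite('pics/w6.png',im)
C=cam('wrist',o); h=cv2.cvtColor(im,cv2.COLOR_BGR2HSV)
m=(((h[...,0]<8)|(h[...,0]>172))&(h[...,1]>120)).astype(np.uint8)
for c in cv2.findContours(m,0,2)[0]:
    if cv2.contourArea(c)>200: print(cv2.boundingRect(c))
print('exp',[proj(C,[.5987-.75*a*.026-.66*b*.009,-.1712+.66*a*.026-.75*b*.009,.095]).round(0) for a in(1,-1) for b in(1,-1)])
E
```

```text
t 21.35 p [ 0.5967 -0.17    0.172 ] yaw tool x 138.38 tool y 48.38 z [-0.001  0.    -1.   ] F [0.4 0.2 0.9] w 0.0869 gf 0.0
shift total units [-0.058  0.011  2.201]
rotvec deg/4 [-0.003 -0.01  -0.031] q6 -1.3017334138850505
(274, 205, 75, 90)
exp [array([295., 217.]), array([325., 216.]), array([296., 298.]), array([325., 298.])]
```

View pics/w6.png

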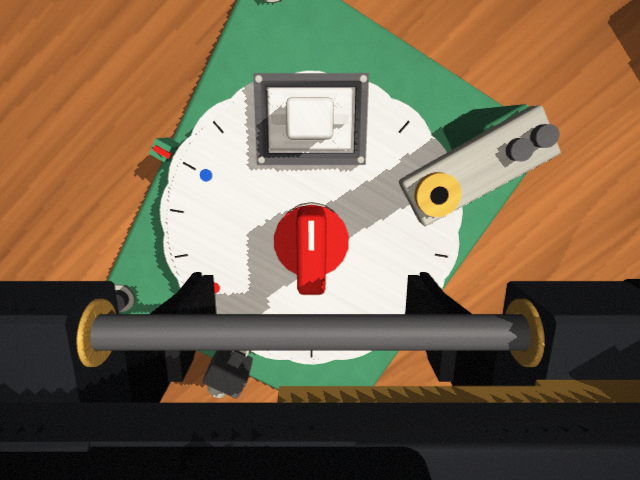

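Looking down on the knob, the bar runs at columns 297–325, rows 206–294, centred between the fingers. Casting is seated at (311,118), bush at (438,194). Descending and gripping.

Emit:
{"api": "jog_arm", "payload": {
  "motion": [-0.03,0.01,0.2,0,0,0,-1,0,0,0.6,0,0,0,-1,0,0,0.6,0,0,0,-1,0,0,0.4,0,0,0,-1,0,0,0.25,0,0,0,-1,0,0,0.1,0,0,0,-1,0,0,0,0,0,0,-1,0,0,0,0,0,0,-1],
  "grip_force": 40
}}

```text
time: 22.4
position: [0.5986, -0.1708, 0.0872]
tool_rot: [0.355, 0.935, -0.0, 0.001]
ft_force: [0.0, -0.8, 1.1]
grip_width: 0.0872
grip_force: 0.0
```

Emit:
{"api": "jog_arm", "payload": {
  "motion": [0,0,0,0,0,0,1,0,0,0,0,0,0,1,0,0,0,0,0,0,1,0,0,0,0,0,0,1,0,0,0,0,0,0,1,0,0,0,0,0,0,1,0,0,0,0,0,0,1,0,0,0,0,0,0,1]
}}

```text
time: 23.4
position: [0.5981, -0.1706, 0.0865]
tool_rot: [0.355, 0.935, -0.0, 0.0]
ft_force: [0.8, 0.8, -0.1]
grip_width: 0.0179
grip_force: 40.0
```

```bash
python3 - <<'E'
from h import *
o=st();print(o['moment'])
E
```

```text
t 23.4 p [ 0.5981 -0.1706  0.0865] yaw tool x 138.41 tool y 48.41 z [ 0. -0. -1.] F [ 0.8  0.8 -0.1] w 0.0179 gf 40.00007498078048
[ 0.02402063 -0.05635276  0.01430825]
```

Emit:
{"api": "jog_arm", "payload": {
  "motion": [0,0,0,0,0,0.5,1,0,0,0,0,0,0.5,1,0,0,0,0,0,0.5,1,0,0,0,0,0,0.5,1],
  "grip_force": 55
}}

```text
time: 23.9
position: [0.5982, -0.1705, 0.0864]
tool_rot: [0.421, 0.907, 0.0, 0.0]
ft_force: [0.7, 0.6, -1.0]
grip_width: 0.0174
grip_force: 55.0
```

```bash
python3 - <<'E'
from h import *
o=st();print(o['moment'])
E
```

```text
t 23.9 p [ 0.5982 -0.1705  0.0864] yaw tool x 130.26 tool y 40.26 z [ 0.  0. -1.] F [ 0.7  0.6 -1. ] w 0.0174 gf 55.00976921059191
[ 0.0584847  -0.08149747  0.2065403 ]
```

Emit:
{"api": "jog_arm", "payload": {
  "motion": [0,0,0,0,0,0.5,1,0,0,0,0,0,0.5,1,0,0,0,0,0,0.5,1,0,0,0,0,0,0.5,1,0,0,0,0,0,0.5,1,0,0,0,0,0,0.5,1,0,0,0,0,0,0,1,0,0,0,0,0,0,1]
}}

```text
time: 24.9
position: [0.5984, -0.1704, 0.0864]
tool_rot: [0.512, 0.859, 0.0, 0.0]
ft_force: [2.5, 3.0, -1.5]
grip_width: 0.0173
grip_force: 55.0
```

```bash
python3 - <<'E'
from h import *
o=st();print(o['moment'])
E
```

```text
t 24.9 p [ 0.5984 -0.1704  0.0864] yaw tool x 118.42 tool y 28.42 z [ 0.001  0.    -1.   ] F [ 2.5  3.  -1.5] w 0.0173 gf 55.00037977471948
[ 0.42755049 -0.3939697   0.07762931]
```

Emit:
{"api": "jog_arm", "payload": {
  "motion": [0,0,0,0,0,0.5,1,0,0,0,0,0,0.5,1,0,0,0,0,0,0.5,1,0,0,0,0,0,0.5,1]
}}

```text
time: 25.4
position: [0.5984, -0.1703, 0.0865]
tool_rot: [0.572, 0.82, 0.0, 0.0]
ft_force: [3.0, 3.7, -2.8]
grip_width: 0.0177
grip_force: 55.0
```

```bash
python3 - <<'E'
from h import *
o=st();print(o['moment'])
E
```

```text
t 25.4 p [ 0.5984 -0.1703  0.0865] yaw tool x 110.27 tool y 20.27 z [ 0.001  0.    -1.   ] F [ 3.   3.7 -2.8] w 0.0177 gf 55.011301171034575
[ 0.54269737 -0.59066167  0.08953133]
```

Emit:
{"api": "jog_arm", "payload": {
  "motion": [0,0,0,0,0,0.5,1,0,0,0,0,0,0.5,1]
}}

```text
time: 25.65
position: [0.5985, -0.1703, 0.0865]
tool_rot: [0.6, 0.8, 0.0, 0.0]
ft_force: [4.4, 3.6, -2.5]
grip_width: 0.0176
grip_force: 55.0
```

```bash
python3 - <<'E'
from h import *
o=st();print(o['moment'])
E
```

```text
t 25.65 p [ 0.5985 -0.1703  0.0865] yaw tool x 106.23 tool y 16.23 z [ 0.001  0.    -1.   ] F [ 4.4  3.6 -2.5] w 0.0176 gf 55.00144075602293
[ 0.56314223 -0.66669903  0.01927995]
```

Emit:
{"api": "jog_arm", "payload": {
  "motion": [0,0,0,0,0,0.5,1,0,0,0,0,0,0.5,1,0,0,0,0,0,0.5,1,0,0,0,0,0,0.5,1,0,0,0,0,0,0,1,0,0,0,0,0,0,1]
}}

```text
time: 26.4
position: [0.5987, -0.1703, 0.0865]
tool_rot: [0.654, 0.756, 0.001, 0.0]
ft_force: [3.6, 3.0, -2.5]
grip_width: 0.0176
grip_force: 55.0
```

```bash
python3 - <<'E'
from h import *
o=st();print(o['moment'])
E
```

```text
t 26.4 p [ 0.5987 -0.1703  0.0865] yaw tool x 98.3 tool y 8.3 z [ 0.001  0.    -1.   ] F [ 3.6  3.  -2.5] w 0.0176 gf 55.00556440092623
[ 0.52344346 -0.66339331  0.06894308]
```

```bash
cat >> h.py <<'E'
def dial(im,o):
    C=cam('wrist',o); h=cv2.cvtColor(im,cv2.COLOR_BGR2HSV)
    for n,m,z in(('blue',(abs(h[...,0].astype(int)-112)<14)&(h[...,1]>130),.04),('red',((h[...,0]<8)|(h[...,0]>172))&(h[...,1]>130)&(h[...,2]>100),.04)):
        for c in cv2.findContours(m.astype(np.uint8),0,2)[0]:
            A=cv2.contourArea(c)
            if 15<A<600:
                x,y,w,hh=cv2.boundingRect(c); p=ray(C,(x+w/2,y+hh/2),z)-np.array([.5985,-.171,0]); print(n,(x,y,w,hh),'r',np.hypot(p[0],p[1]).round(4),'ang',np.degrees(np.arctan2(p[1],p[0])).round(1))
E
python3 - <<'E'
from h import *
dial(cv2.imread('pics/w6.png'),np.load('o6.npy',allow_pickle=True).item())
print('now'); o=robot.get_obs(); im=robot.camera('wrist'); cv2.imwrite('pics/w7.png',im); dial(im,o)
E
```

```text
blue (200, 169, 12, 12) r 0.0863 ang -161.6
red (214, 283, 6, 10) r 0.0846 ang -100.7
red (153, 145, 18, 14) r 0.12 ang -161.2
now
blue (150, 185, 18, 17) r 0.0865 ang 158.4
red (78, 308, 24, 6) r 0.1209 ang -161.7
```

The dial turned exactly 40° (second click). Now the third.

Emit:
{"api": "jog_arm", "payload": {
  "motion": [0,0,0,0,0,0.5,1,0,0,0,0,0,0.5,1,0,0,0,0,0,0.5,1,0,0,0,0,0,0.5,1,0,0,0,0,0,0.5,1,0,0,0,0,0,0.5,1,0,0,0,0,0,0.5,1,0,0,0,0,0,0.5,1,0,0,0,0,0,0.5,1,0,0,0,0,0,0.5,1,0,0,0,0,0,0,1,0,0,0,0,0,0,1]
}}

```text
time: 27.95
position: [0.599, -0.1703, 0.0864]
tool_rot: [0.776, 0.631, 0.001, 0.001]
ft_force: [5.2, 2.8, -2.9]
grip_width: 0.0175
grip_force: 55.0
```

```bash
python3 - <<'E'
from h import *
o=st();print(o['moment'],o['q'][5]); im=robot.camera('wrist'); cv2.imwrite('pics/w8.png',im); dial(im,o)
cv2.imwrite('pics/t8.png',np.hstack([cv2.resize(robot.camera('top')[120:280,270:470],(400,320)),im[:320,:400]]))
E
```

```text
t 27.95 p [ 0.599  -0.1703  0.0864] yaw tool x 78.3 tool y -11.7 z [ 0.002  0.    -1.   ] F [ 5.2  2.8 -2.9] w 0.0175 gf 55.00936646014452
[ 0.61694887 -0.74094288  0.01997094] -0.25342936718057274
blue (150, 185, 18, 17) r 0.0866 ang 138.5
```

View pics/t8.png

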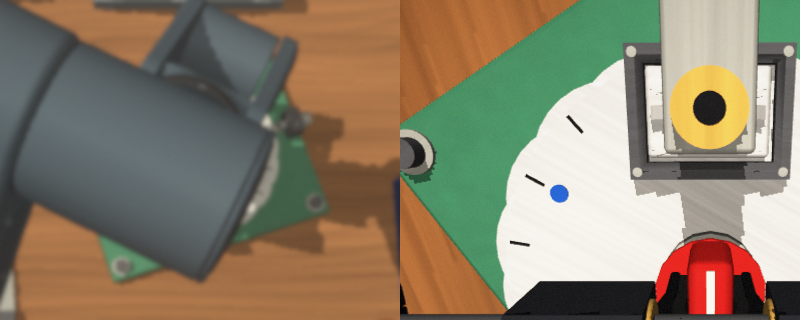

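The casting and nest are centred under the bush at (710,108), the dial has turned 59.9°, and the knob moment is about zero. Handing in.

```bash
python3 -c "
from rig import robot
print(robot.hand_in())"
```

```text
the job is handed in; nothing more can be done
None
```

The casting is seated flat in the nest, the dial measures 59.9° clockwise from home (third click) with the casting under the bush, and the job was handed in at about 28 s with the knob still gripped; I confirmed the clicks by camera, because the torque readings were too faint to count by feel.

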